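Slide the tip box into the reader's corner and start the reading

ROBOT

A 6-joint arm with a two-finger parallel gripper is mounted at the origin on a cart in front of the work surface, level with it; the furniture and walls round the work are solid. World frame = base frame: x ahead of the robot, y to its left, z up, the work surface at z = 0. Lengths are in m, angles in rad, forces in N, time in s.
With the tool pointing down it reaches from about 0.275 to 1 m from the base axis. Payload 8.4 kg.
Tool frame: the origin (TCP) lies on the centre line of the jaws, within the pads' length; the fingertips stand 17 mm ahead of it and the grasp point (between the pads) lies 2 mm behind it (bot.tcp_to_tips is the y of the fingertips in the tool frame, in m); y points along the fingers, z is the direction in which the jaws open and shut, and the axes are right-handed (so a half turn about y gives the same grasp; the last joint's range is limited). The gripper opens to 85 mm and grips with 20 to 120 N. Pads are 22 mm wide; open, the fingers measure 114 mm over their backs; the gripper's body (76 mm by 85 mm) begins 54 mm behind the grasp point. The pads swing forward as they close: fully open they stand 13 mm farther back than shut.
Start: joints at [1.261, 0.353, 1.633, -0, 1.155, -0.002], TCP at [0.189, 0.596, 0.248] pointing down, gripper open.
Joint ranges: [-2.63, 2.63], [-0.92, 2.1], [0.06, 2.66], [-1.3, 4.44], [0, 2.69], [-3.02, 3.02]. Speed limits (rad/s): [2.22, 2.22, 2.79, 3.14, 3.14, 3.14].

INTERFACE

Orientations are given as a unit quaternion [x, y, z, w].
In Python, from workcell import bot, hand, kinematics, get_obs, vision, hand_in gives the robot as it stands. The module is installed in compiled form; this text tells all that it offers. Calls block until the motion is done:
- bot.reach(position, orientation): joint-space move of the TCP to a pose.
- bot.servo_line(position, ori=None, velocity=0.15): straight line of the TCP; ori=None keeps the orientation; velocity is the mean speed in m/s.
- bot.goto_joints(angles): joint-space move.
- hand.move_gripper(opening, strength=None): finger opening in m; strength is the grip in N (None keeps the last); returns when the fingers have stopped.
- bot.dwell(seconds).
- kinematics.solve_ik(position, orientation): joint angles nearest the present ones, or None.
- get_obs(): the state.
- vision.read_camera(name): name is "side" or "top"; returns a dict with "frame" (384x512x3 uint8, red, green, blue), "intrinsics" (3x3 intrinsics, pixels), "view" (4x4, takes a point from world to camera coordinates). Camera axes: x right, y down, z forward; pixel columns grow to the right and rows downward; lengths in m; the calibration is good to about 2 mm. A picture is of the moment at which its call begins. There is no depth.
A pose or a line that the arm cannot do raises bot.IKError and nothing moves.
- hand_in(): hands the job in, once; it reports no verdict.
The state is a dict: "time_s": time; "joint_pos": joint angles; "joint_vel": joint speeds; "joint_efforts": joint torques, N m; "position": TCP position; "orientation": TCP orientation; "wrist_force": force on the tool from outside, world axes, zero at the start; "ft_torque": the same for the moment, N m; "gripper_width": finger opening in m.
Only numpy, scipy, OpenCV 4.12 (cv2) and the standard library are available. Lean on these libraries where they do the work, as an engineer would, in place of code of your own. Each camera call takes 0.05 s, during which the arm holds its last target.

TASK

Slide the blue pipette-tip box across the bench, keeping it flat and without ramming it, into the square corner of the white box reader: push it until it presses in the reader's sprung black bar, and leave it sitting square against both the bar and the metal side fence. Then press the reader's green key, gently, just until you feel it resist firmly, and let go. Leave the grey key and the other things on the bench alone.

Things in the scene. Friction and masses are not known exactly. Their poses are not given: they have to be found in the camera images.
- tip_box_center (a point): Centre of the closed pale-blue pipette-tip box, loose, about 0.3 kg, full. The box's body is 82 mm along its x, 122 mm along its y and 62 mm high (a latch on the front and a hinge on the back stick out 3 to 4 mm more, look only); this point lies half-way up, 31 mm above the bench. x points from the latch side to the hinge side. Slide it on the bench; too wide for most grippers.
- tip_box: The same box; origin at the centre of its underside, same axes. It must never be lifted or tipped.
- reader: White fixed box reader, L-shaped, open to its -x and +y. Its origin lies on the bench where the centre of the seated tip box's underside belongs, box axes along the reader's axes: the box's +x face then touches the sprung black bar, its -y face the side fence. White housing 70 mm high, x = 50 to 126 mm, y = -85 to 75 mm, keys on top. The box starts within about 0.6 rad of square to it.
- fence (a point): Middle of the inner face of the reader's metal side fence, 20 mm above the bench, 61 mm from the reader's origin along its -y. The fence is 40 mm high, 12 mm thick and 100 mm long along the reader's x (50 mm either side of this point). Rigid: meet it and the bar slowly (a few cm/s or less); a knock of over 60 N counts as ramming.
- sensor_bar: The reader's sprung black bar, 90 mm long (along y), 20 mm high. Origin at the middle of its front face, 21 mm above the bench, 41 mm from the reader's origin along its x when free. It yields along the reader's +x by 5 mm at most, about 1.2 N per mm; it counts as pressed in from 2 N on it (1.7 mm), beyond the 2 to 5 N that sliding the box takes. Released, it may push the box back a few mm, which is fine.
- green_key_top (a point): Centre of the top of the green membrane key (26 by 28 mm, white dot), which faces straight up on the reader's housing 74 mm above the bench, 88 mm from the reader's origin along its x and 42 mm to one side (+y) or 52 mm to the other (-y): which side varies. Stiff: 1.5 mm travel at about 3.5 N per mm, then solid. It registers a press of more than 3 N held for 0.1 s; over 22 N damages it.
- green_key: The green key's moving cap; its top lies 4 mm above this origin.
- grey_key: The cap of the grey key beside it, same size and height (top 4 mm above this origin), 94 mm from the green one, at the other place. Do not press.
- specimen_cup: Bystander: white cup with orange lid, 52 mm across, 56 mm high, loose; origin at the centre of its underside.
- carton: Bystander: small white and violet carton, 46 x 48 x 18 mm, loose; origin at the centre of its underside.
- stain_bottle: Bystander: small amber bottle with black dropper cap, 38 mm across, 112 mm high, loose; origin at the centre of its underside.
Not all that is in view belongs to the job. Of the things that look like the tip_box, the larger one is meant.

How it is judged:
By the outcome, as a careful person would: the job done as asked, in the order asked, and still so for the second after the job is handed in, with the robot touching nothing.
It also fails if it takes over 67 s, if anything falls off the work surface, if the arm or the gripper's body presses on something with over 40 N, if the wrist force passes 120 N, or if a joint passes its speed limit or range.

## Working session

There is one attempt and no reset: what is moved stays moved. The work goes in short steps, each a Python script; the robot and the scene stay as the last script left them, time stands still between calls to the robot, and variables do not carry over. Pictures are saved under pics/ and viewed, and the job is handed in when it is done.

```bash
mkdir -p pics; ls
python3 - <<'E'
from workcell import bot, hand, kinematics, get_obs, vision
import cv2,numpy as np
np.set_printoptions(precision=4,suppress=True)
o=get_obs(); print(o); print(bot.tcp_to_tips)
for n in("top","side"):
    c=vision.read_camera(n); cv2.imwrite(f"pics/{n}0.png",cv2.cvtColor(c["frame"],cv2.COLOR_RGB2BGR)); print(c["intrinsics"],c["view"])
E
```

```text
pics
{'time_s': 0.0, 'joint_pos': array([ 1.2606,  0.3537,  1.6342,  0.    ,  1.1552, -0.0024]), 'joint_vel': array([-0.0009, -0.0008,  0.0024, -0.    ,  0.0003, -0.0006]), 'joint_efforts': array([  0.0005, -60.5262, -34.2066,   0.0001,   0.0096,  -0.    ]), 'position': array([0.1892, 0.5952, 0.2475]), 'orientation': array([ 0.6993, -0.1085,  0.1083, -0.6982]), 'wrist_force': array([-1.1803,  0.0378,  0.726 ]), 'ft_torque': array([-0.0203,  0.0348,  0.0048]), 'gripper_width': 0.08538126958039792}
0.017
[[473.3017   0.     261.8792]
 [  0.     473.3017 187.4972]
 [  0.       0.       1.    ]] [[ 0.0337 -0.9994 -0.0046  0.1785]
 [-0.9711 -0.0317 -0.2365  0.5546]
 [ 0.2362  0.0125 -0.9716  1.2329]
 [ 0.      0.      0.      1.    ]]
[[359.4069   0.     256.4256]
 [  0.     359.4069 184.0427]
 [  0.       0.       1.    ]] [[ 0.9904 -0.138   0.012  -0.4767]
 [-0.0582 -0.4925 -0.8684  0.2096]
 [ 0.1257  0.8593 -0.4958  0.6435]
 [ 0.      0.      0.      1.    ]]
```

View pics/top0.png

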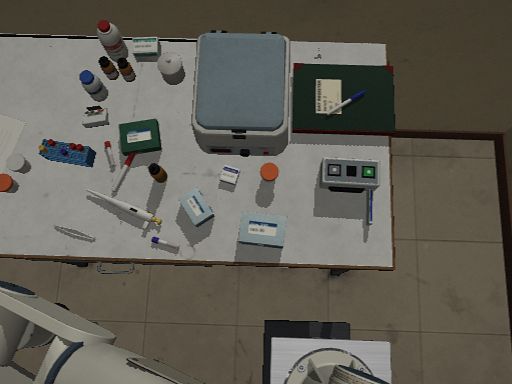

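View pics/side0.png

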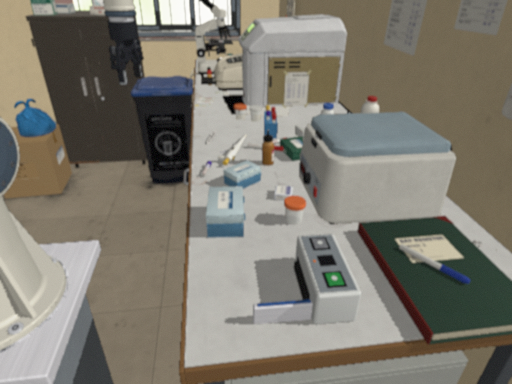

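```bash
cat > h.py <<'E'
import cv2,numpy as np,time
from workcell import bot, hand, kinematics, get_obs, vision
np.set_printoptions(precision=4,suppress=True)
def ray(c,u,v,z):
    K,V=c["intrinsics"],c["view"]; R,t=V[:3,:3],V[:3,3]
    d=R.T@np.linalg.solve(K,[u,v,1.]); o=-R.T@t
    return o+d*(z-o[2])/d[2]
def proj(c,p):
    V=c["view"]; q=c["intrinsics"]@(V[:3,:3]@np.asarray(p,float)+V[:3,3]); return q[:2]/q[2]
def crop(c,name,r,s):
    u0,v0,u1,v1=r
    im=cv2.cvtColor(c["frame"],cv2.COLOR_RGB2BGR)[v0:v1,u0:u1]
    cv2.imwrite(f"pics/{name}.png",cv2.resize(im,None,fx=s,fy=s,interpolation=cv2.INTER_CUBIC))
E
python3 - <<'E'
from h import *
c=vision.read_camera("top"); print(proj(c,[0,0,0]))
np.save("top.npy",c,allow_pickle=True)
crop(c,"topz",(170,140,400,270),3.4)
s=vision.read_camera("side"); crop(s,"sidez",(180,140,380,340),3)
np.save("side.npy",s,allow_pickle=True)
for p in [(262,230,.062),(350,173,.07),(270,172,.056)]: print(ray(c,*p))
E
```

```text
[330.4223 400.4107]
[0.4316 0.1926 0.062 ]
[ 0.5967 -0.0447  0.07  ]
[0.5963 0.1758 0.056 ]
```

View pics/topz.png

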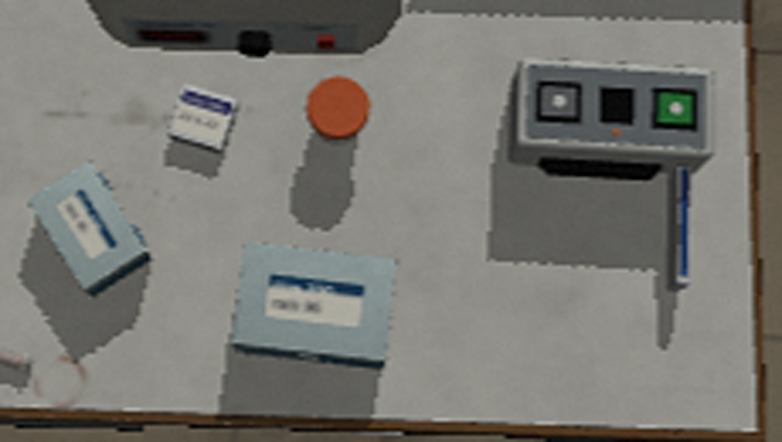

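View pics/sidez.png

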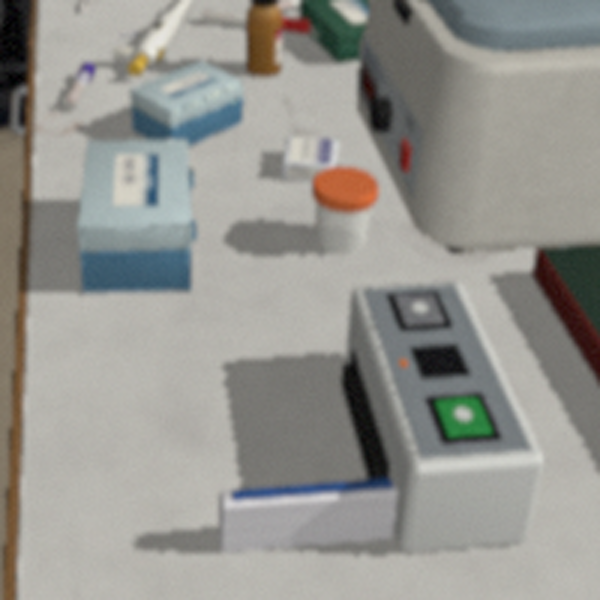

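```bash
cat >> h.py <<'E'
def mask(c,lo,hi,r):
    hsv=cv2.cvtColor(c["frame"],cv2.COLOR_RGB2HSV); m=cv2.inRange(hsv,np.array(lo),np.array(hi)); k=np.zeros_like(m); k[r[1]:r[3],r[0]:r[2]]=255
    return m&k
def big(m):
    cs,_=cv2.findContours(m,cv2.RETR_EXTERNAL,cv2.CHAIN_APPROX_NONE); return max(cs,key=cv2.contourArea)
def boxpose(c,r,z=.062,vmin=110):
    # pale lid top: contour rayed onto z, rectangle
    m=mask(c,(85,20,vmin),(115,120,255),r); ct=cv2.convexHull(big(m))
    P=np.array([ray(c,u,v,z)[:2] for u,v in ct[:,0]]); rect=cv2.minAreaRect((P*1000).astype(np.float32)); return m,P,rect
E
python3 - <<'E'
from h import *
c=np.load("top.npy",allow_pickle=True).item(); s=np.load("side.npy",allow_pickle=True).item()
hs=cv2.cvtColor(c["frame"],cv2.COLOR_RGB2HSV)
for u,v in [(245,225),(275,220),(255,239),(262,244),(330,172),(337,188),(371,195)]: print(u,v,c["frame"][v,u],hs[v,u])
m,P,r=boxpose(c,(225,200,300,260)); print(r)
cv2.imwrite("pics/m.png",cv2.resize(m[190:270,220:310],None,fx=6,fy=6))
for n,cc,rg in(("top",c,(320,155,385,190)),("side",s,(290,230,370,300))):
    g=mask(cc,(50,100,60),(75,255,255),rg); b=big(g); x=cv2.minAreaRect(b)[0]; print(n,"green",x,ray(cc,*x,.074))
    # white dots
g=cv2.inRange(c["frame"],(170,170,170),(255,255,255))
def dot(u,v):
    k=np.zeros_like(g);k[v-3:v+4,u-3:u+4]=c["frame"].min(2)[v-3:v+4,u-3:u+4].astype(float).clip(100,255)-100
    M=cv2.moments(k);return M['m10']/M['m00'],M['m01']/M['m00']
print(hs[165:180:3,325:345:3,2])
for p in((369,172),(334,170)):
    d=dot(*p);print(d,ray(c,*d,.074))
E
```

```text
245 225 [127 140 140] [ 90  24 140]
275 220 [133 146 146] [ 90  23 146]
255 239 [124 138 135] [ 84  26 138]
262 244 [50 56 56] [90 27 56]
330 172 [81 82 84] [110   9  84]
337 188 [7 7 6] [30 36  7]
371 195 [ 8 28 62] [109 222  62]
((436.7473449707031, 192.8173828125), (120.02357482910156, 80.68336486816406), 85.3159408569336)
top green (368.0, 171.0) [ 0.6029 -0.0935  0.074 ]
side green (334.4382629394531, 278.697021484375) [ 0.5984 -0.0961  0.074 ]
[[102  36  66  41  19  13  92]
 [ 86  19  81 166  81  33  95]
 [ 92  20  82 112  79  30  94]
 [ 97   8  11  20  33  32  91]
 [ 93  92  93  91  93  93  91]]
(368.3128205128205, 171.24102564102563) [ 0.6022 -0.0943  0.074 ]
(334.08742004264394, 169.0852878464819) [ 0.6053 -0.0003  0.074 ]
```

View pics/m.png

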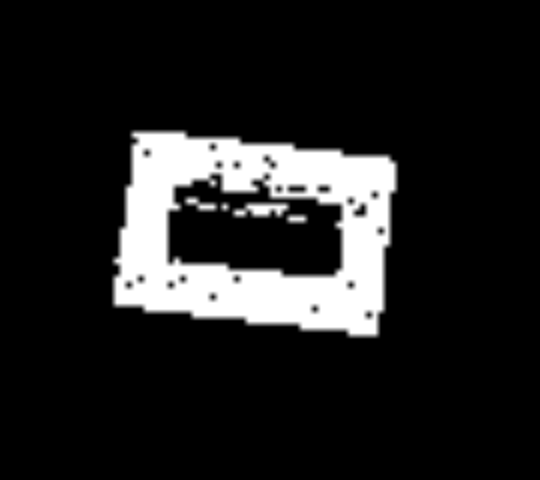

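```bash
cat >> h.py <<'E'
from scipy.spatial.transform import Rotation as Rn
def quat(th):
    z=np.array([np.cos(th),np.sin(th),0]);y=np.array([0,0,-1.]);x=np.cross(y,z)
    return Rn.from_matrix(np.c_[x,y,z]).as_quat()
E
python3 - <<'E'
from h import *
c=np.load("top.npy",allow_pickle=True).item(); s=np.load("side.npy",allow_pickle=True).item()
def dot(cc,u,v,w=3):
    k=np.zeros(cc["frame"].shape[:2]);q=cc["frame"].min(2).astype(float)[v-w:v+w+1,u-w:u+w+1];k[v-w:v+w+1,u-w:u+w+1]=(q-q.min()-.5*np.ptp(q)).clip(0)
    M=cv2.moments(k);return M['m10']/M['m00'],M['m01']/M['m00']
G=[];H=[]
for cc,g,h in((c,(369,172),(334,169)),(s,(334,278),(320,242))):
    for p,L in((g,G),(h,H)):
        d=dot(cc,*p);q=ray(cc,*d,.074);L.append(q);print(d,q)
g=np.mean(G,0)[:2];h=np.mean(H,0)[:2];d=h-g;psi=np.arctan2(-d[0],d[1]);print("len",np.linalg.norm(d),"psi",psi)
R=np.array([[np.cos(psi),-np.sin(psi)],[np.sin(psi),np.cos(psi)]])
print("org",(g-R@[.088,-.052]),(h-R@[.088,.042]))
# fence & bar check: corners in crop
O=(g-R@[.088,-.052])/2+(h-R@[.088,.042])/2
im=cv2.cvtColor(c["frame"],cv2.COLOR_RGB2BGR);ims=cv2.cvtColor(s["frame"],cv2.COLOR_RGB2BGR)
def W(x,y,z): return np.r_[O+R@[x,y],z]
for cc,i,n,r in((c,im,"t",(230,140,400,270)),(s,ims,"s",(190,180,370,320))):
    k=4; I=cv2.resize(i[r[1]:r[3],r[0]:r[2]],None,fx=k,fy=k)
    def pl(pts): 
        q=np.array([(proj(cc,p)+.5-[r[0],r[1]])*k for p in pts]);cv2.polylines(I,[q.astype(int)],True,(0,0,255),1)
    pl([W(.05,-.085,.07),W(.126,-.085,.07),W(.126,.075,.07),W(.05,.075,.07)])
    pl([W(-.05,-.061,.04),W(.05,-.061,.04),W(.05,-.073,.04),W(-.05,-.073,.04)])
    pl([W(-.041,-.061,0),W(.041,-.061,0),W(.041,.061,0),W(-.041,.061,0)])
    b=np.array([.4367,.1928]);a=-.082;B=np.array([[np.cos(a),-np.sin(a)],[np.sin(a),np.cos(a)]])
    for z in(0,.062): pl([np.r_[b+B@[x*.041,y*.061],z] for x,y in((1,1),(1,-1),(-1,-1),(-1,1))])
    cv2.imwrite(f"pics/ov_{n}.png",I)
print(get_obs()["position"])
for th in(0,np.pi,np.pi/2,-np.pi/2,-.035,):
    for p in([.437,.27,.03],[.5,.05,.03],[.45,-.04,.03],[.602,-.095,.1]): print(th,p,kinematics.solve_ik(p,quat(th)))
E
```

```text
(368.3359550561798, 171.23595505617976) [ 0.6022 -0.0944  0.074 ]
(334.04521739130433, 169.0417391304348) [ 0.6055 -0.0002  0.074 ]
(333.9359243697479, 277.52941176470586) [ 0.5985 -0.0933  0.074 ]
(319.572347266881, 241.99035369774919) [0.6017 0.0006 0.074 ]
len 0.09411502848967448 psi -0.03405866344376988
org [ 0.5142 -0.0389] [ 0.5142 -0.0388]
[0.1893 0.5954 0.2478]
0 [0.437, 0.27, 0.03] [ 0.5505  0.5028  2.018  -0.      0.6208  0.5505]
0 [0.5, 0.05, 0.03] [ 0.0967  0.4916  2.042  -0.      0.608   0.0967]
0 [0.45, -0.04, 0.03] [-0.092   0.4419  2.149  -0.      0.5507 -0.092 ]
0 [0.602, -0.095, 0.1] [-0.159   0.5008  1.7801 -0.      0.8606 -0.159 ]
3.141592653589793 [0.437, 0.27, 0.03] [ 0.5505  0.5028  2.018  -0.      0.6208 -2.5911]
3.141592653589793 [0.5, 0.05, 0.03] None
3.141592653589793 [0.45, -0.04, 0.03] None
3.141592653589793 [0.602, -0.095, 0.1] [-0.159   0.5008  1.7801 -0.      0.8606  2.9826]
1.5707963267948966 [0.437, 0.27, 0.03] [ 0.5505  0.5028  2.018  -0.      0.6208 -1.0203]
1.5707963267948966 [0.5, 0.05, 0.03] [ 0.0967  0.4916  2.042  -0.      0.608  -1.4741]
1.5707963267948966 [0.45, -0.04, 0.03] [-0.092   0.4419  2.149  -0.      0.5507 -1.6628]
1.5707963267948966 [0.602, -0.095, 0.1] [-0.159   0.5008  1.7801 -0.      0.8606 -1.7298]
-1.5707963267948966 [0.437, 0.27, 0.03] [ 0.5505  0.5028  2.018  -0.      0.6208  2.1213]
-1.5707963267948966 [0.5, 0.05, 0.03] [ 0.0967  0.4916  2.042  -0.      0.608   1.6675]
-1.5707963267948966 [0.45, -0.04, 0.03] [-0.092   0.4419  2.149  -0.      0.5507  1.4788]
-1.5707963267948966 [0.602, -0.095, 0.1] [-0.159   0.5008  1.7801 -0.      0.8606  1.4118]
-0.035 [0.437, 0.27, 0.03] [ 0.5505  0.5028  2.018  -0.      0.6208  0.5855]
-0.035 [0.5, 0.05, 0.03] [ 0.0967  0.4916  2.042  -0.      0.608   0.1317]
-0.035 [0.45, -0.04, 0.03] [-0.092   0.4419  2.149  -0.      0.5507 -0.057 ]
-0.035 [0.602, -0.095, 0.1] [-0.159   0.5008  1.7801 -0.      0.8606 -0.124 ]
```

View pics/ov_t.png

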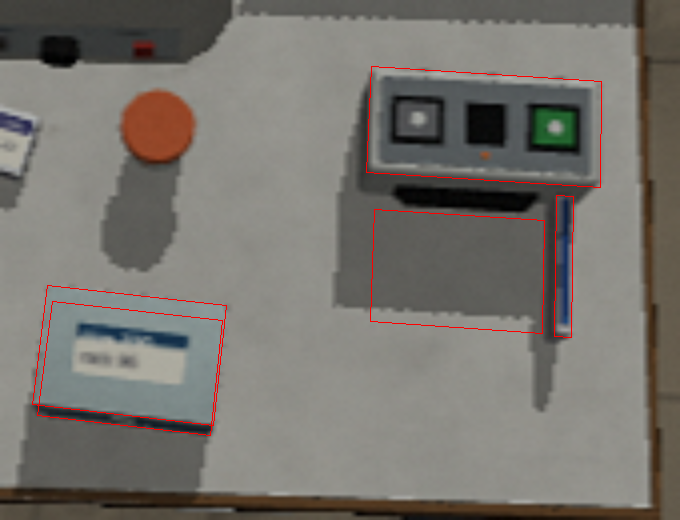

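View pics/ov_s.png

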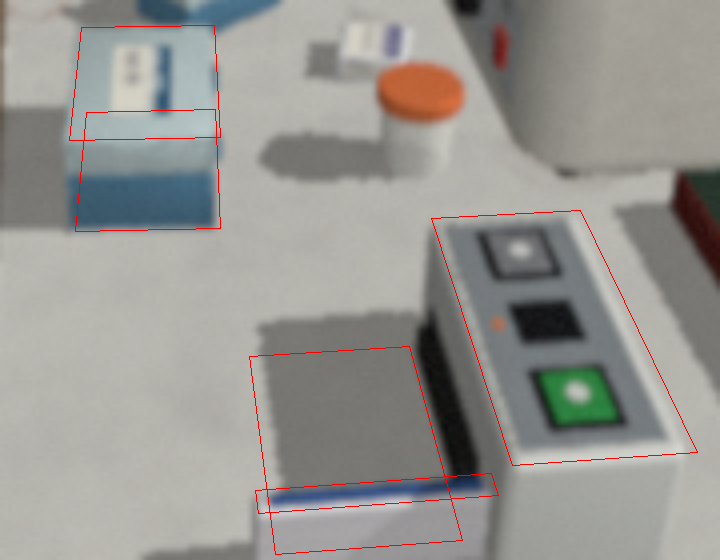

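```bash
cat >> h.py <<'E'
O=np.array([.5142,-.0388]);PSI=-.034
RR=np.array([[np.cos(PSI),-np.sin(PSI)],[np.sin(PSI),np.cos(PSI)]])
def W(x,y,z): return np.r_[O+RR@[x,y],z]
def rd():
    o=get_obs(); p=RR.T@(o["position"][:2]-O); f=o["wrist_force"]; f=np.r_[RR.T@f[:2],f[2]]
    return f"t={o['time_s']:.2f} p=({p[0]*1e3:.1f},{p[1]*1e3:.1f},{o['position'][2]*1e3:.1f}) F={f} w={o['gripper_width']*1e3:.1f}",p,f
E
python3 - <<'E'
from h import *
hand.move_gripper(.045); print(rd()[0])
q=quat(PSI)
bot.reach(W(-.084,.229+.061+.019,.16),q); print(rd()[0])
bot.servo_line(W(-.084,.229+.061+.019,.032),q,.12); print(rd()[0])
bot.servo_line(W(-.084,.229+.061+.002,.032),q,.05); print(rd()[0])
c=vision.read_camera("top");s=vision.read_camera("side")
crop(c,"t1",(190,160,400,270),3.5);crop(s,"s1",(180,130,380,330),3)
E
```

```text
t=0.68 p=(-346.2,623.0,248.3) F=[-0.3872 -0.138   0.5318] w=45.0
t=2.22 p=(-84.0,309.9,160.3) F=[1.239  0.1027 0.2833] w=44.8
t=3.43 p=(-83.6,309.3,32.6) F=[-0.3875  0.1109  0.3334] w=44.8
t=3.92 p=(-84.0,291.5,32.1) F=[ 0.0446  0.6926 -0.343 ] w=45.1
```

View pics/t1.png

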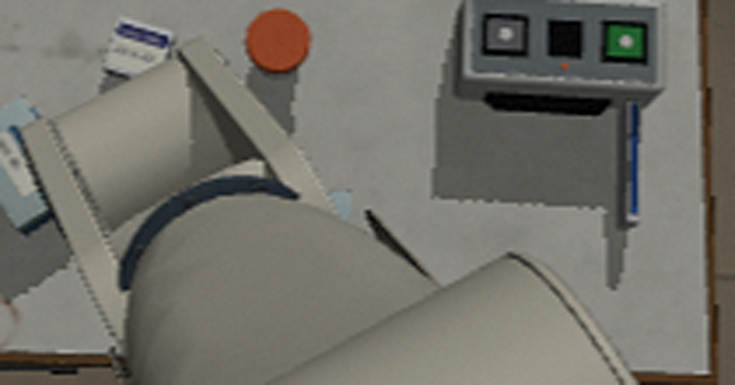

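View pics/s1.png

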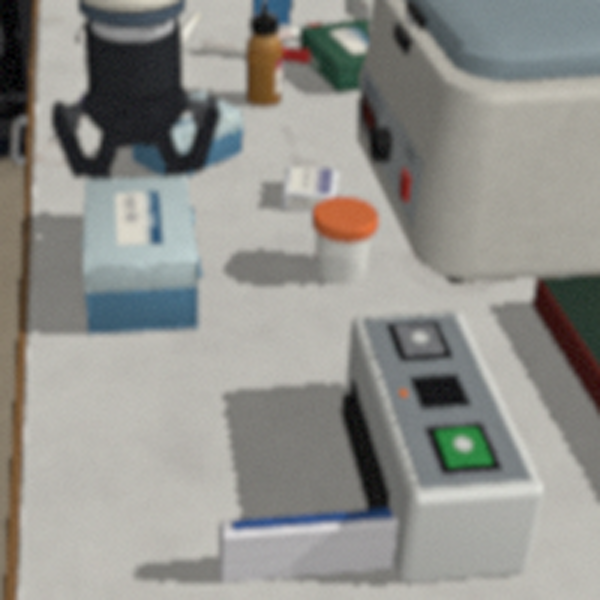

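Run:
```python
from h import *
q=quat(PSI)
for y,v in((.22,.06),(.15,.06),(.092,.05)):
    bot.servo_line(W(-.084,y,.032),q,v); print(rd()[0])
bot.servo_line(W(-.084,.11,.032),q,.1)
c=vision.read_camera("top");s=vision.read_camera("side")
crop(c,"t2",(230,140,400,270),4.5);crop(s,"s2",(180,130,380,330),3)
```

```text
t=5.38 p=(-84.0,220.1,32.0) F=[-0.2292  0.1439  0.2827] w=45.1
t=6.69 p=(-84.0,150.1,32.0) F=[ 0.9319  0.3218 -0.1937] w=44.7
t=8.00 p=(-84.0,92.1,32.0) F=[-0.5271  0.4876 -0.4338] w=44.9
```

View pics/t2.png

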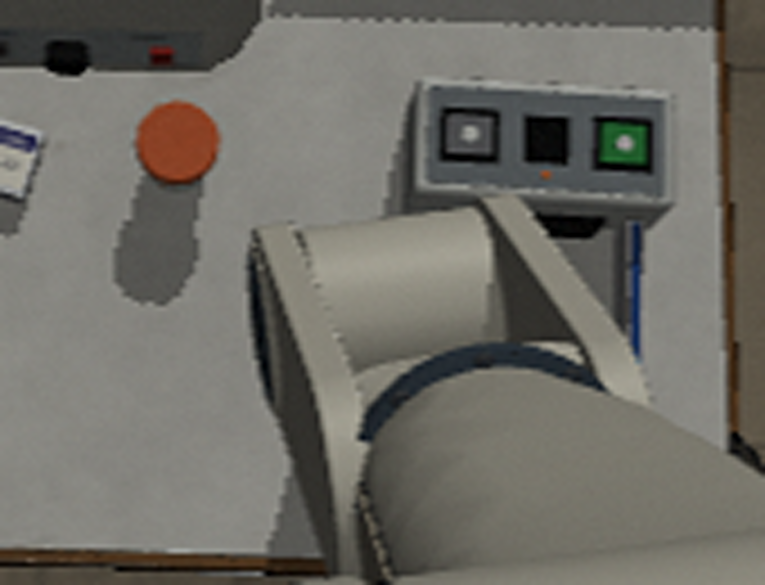

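View pics/s2.png

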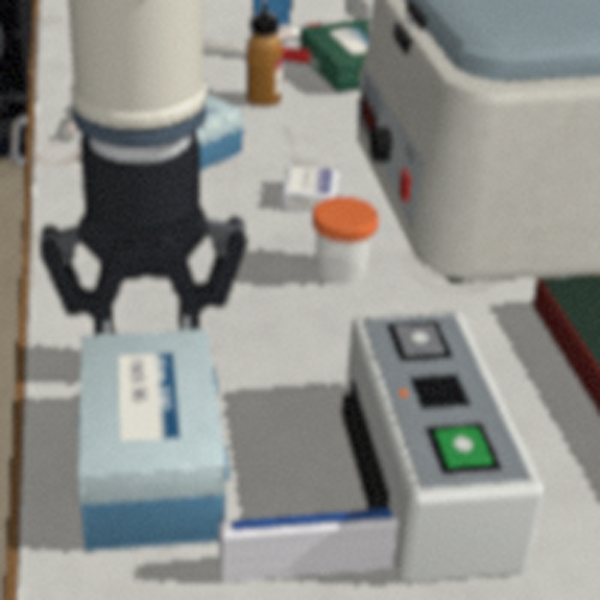

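Run:
```python
from h import *
q=quat(PSI); q2=quat(PSI+np.pi/2)
for a in(np.pi/2,-np.pi/2): print(kinematics.solve_ik(W(-.165,.02,.032),quat(PSI+a)),kinematics.solve_ik(W(-.05,.02,.032),quat(PSI+a)))
bot.servo_line(W(-.084,.12,.16),q,.15)
bot.reach(W(-.165,.12,.2),q2); print(rd()[0])
c=vision.read_camera("top");s=vision.read_camera("side")
np.save("top3.npy",c,allow_pickle=True);np.save("side3.npy",s,allow_pickle=True)
crop(c,"t3",(230,140,400,270),4.5);crop(s,"s3",(180,200,380,350),4)
```

```text
[-0.042   0.3422  2.3552 -0.      0.4442 -1.5788] [-0.04    0.4509  2.1203 -0.      0.5704 -1.5768]
[-0.042   0.3422  2.3552 -0.      0.4442  1.5628] [-0.04    0.4509  2.1203 -0.      0.5704  1.5648]
t=10.80 p=(-165.0,120.0,199.7) F=[-0.1506  0.0801 -0.1891] w=45.1
```

View pics/t3.png

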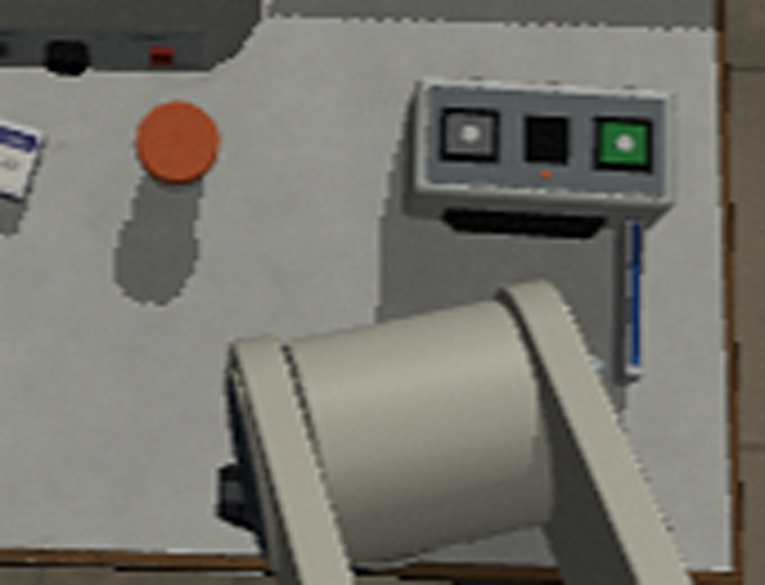

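View pics/s3.png

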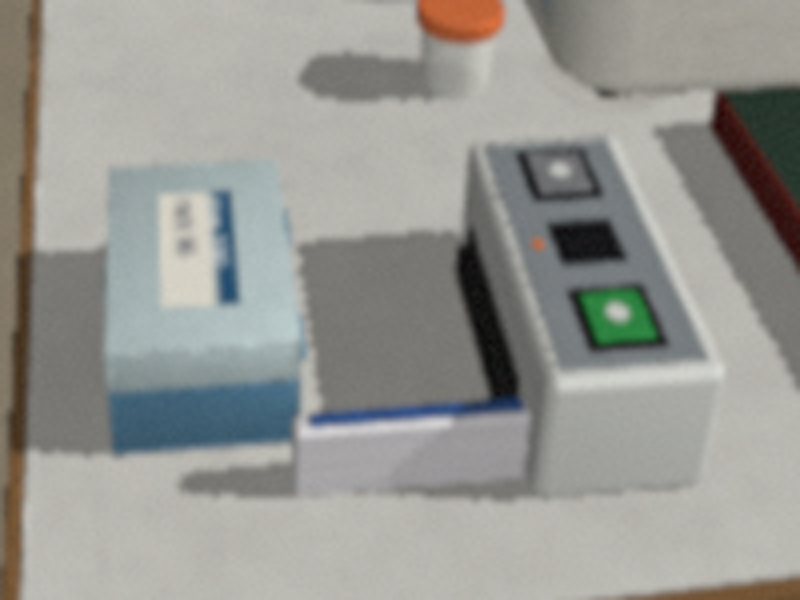

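Run:
```python
from h import *
s=np.load("side3.npy",allow_pickle=True).item()
for u,v,z in((114,452,0),(300,440,0),(110,165,.062),(275,160,.062),(297,345,.062),(107,355,.062)):
    p=ray(s,180+u/4-.4,200+v/4-.4,z); print(RR.T@(p[:2]-O)*1e3, z)
```

```text
[-127.2159  -40.9421] 0
[-45.7688 -42.0477] 0
[-127.1969   79.9434] 0.062
[-46.7767  76.6138] 0.062
[-48.0323 -46.2105] 0.062
[-126.6763  -44.4841] 0.062
```

Run:
```python
from h import *
q2=quat(PSI+np.pi/2)
hand.move_gripper(.060)
bot.reach(W(-.165,.018,.12),q2); print(rd()[0])
bot.servo_line(W(-.165,.018,.032),q2,.12); print(rd()[0])
for x,v in((-.14,.05),(-.10,.05),(-.064,.04)):
    bot.servo_line(W(x,.018,.032),q2,v); print(rd()[0])
s=vision.read_camera("side");crop(s,"s4",(180,200,380,350),4);crop(vision.read_camera("top"),"t4",(230,140,400,270),4.5)
```

```text
t=11.78 p=(-164.9,17.8,120.0) F=[ 0.344   0.1237 -0.068 ] w=60.1
t=12.67 p=(-164.4,18.3,32.5) F=[ 0.0982  0.6305 -0.2968] w=59.8
t=13.32 p=(-140.1,18.0,31.9) F=[0.1641 1.1361 0.2738] w=60.0
t=14.27 p=(-99.8,18.0,32.0) F=[ 0.1376 -0.0393 -0.0924] w=59.9
t=15.32 p=(-63.7,18.0,32.1) F=[ 0.2234  0.1303 -1.0637] w=59.9
```

View pics/s4.png

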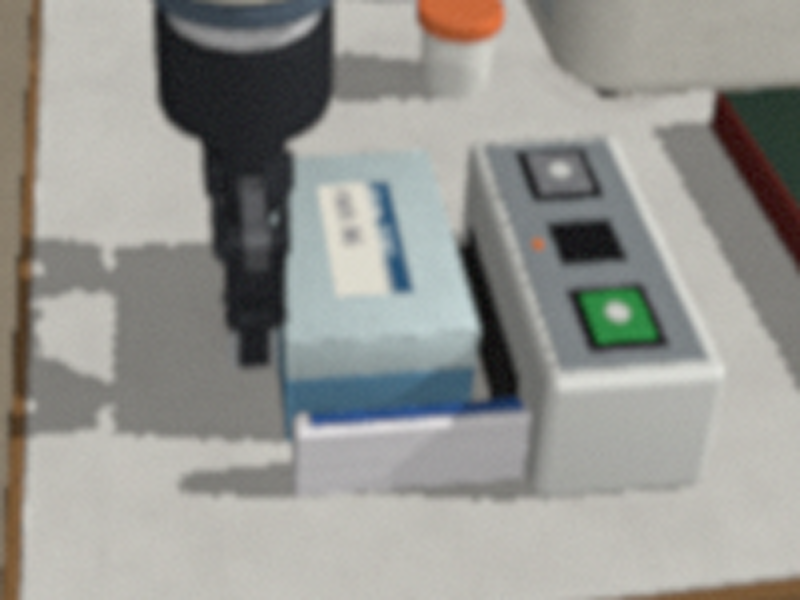

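View pics/t4.png

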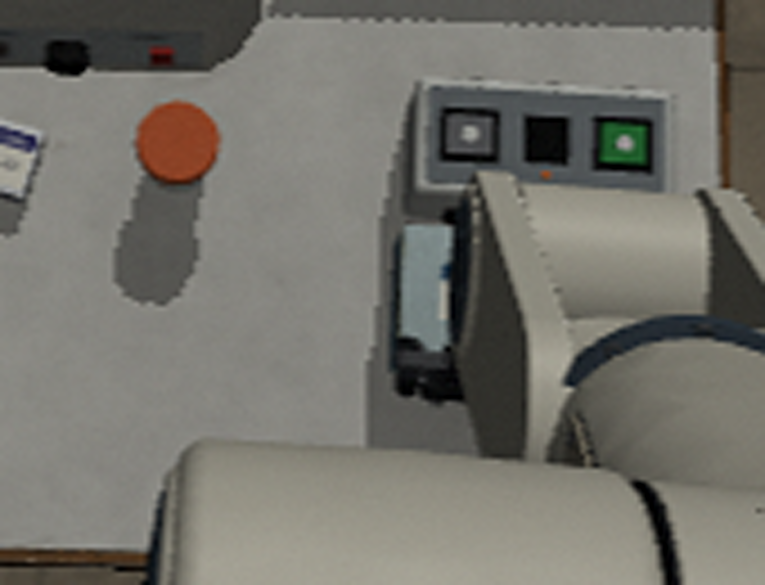

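Run:
```python
from h import *
q=quat(PSI); q2=quat(PSI+np.pi/2)
bot.servo_line(W(-.085,.018,.032),q2,.08)
bot.servo_line(W(-.085,.018,.15),q2,.2)
hand.move_gripper(0.0)
bot.reach(W(-.02,.112,.15),q)
bot.servo_line(W(-.02,.112,.032),q,.15); print(rd()[0])
bot.servo_line(W(-.02,.084,.032),q,.04); print(rd()[0])
f0=rd()[2]
y=.084
while y>.066:
    y-=.002; bot.servo_line(W(-.02,y,.032),q,.015); t,p,f=rd(); print(t)
    if f[1]>6: break
s=vision.read_camera("side");crop(s,"s5",(180,200,380,350),4)
```

```text
t=19.65 p=(-19.5,112.0,32.5) F=[-0.1465  0.4279  0.1502] w=0.0
t=20.50 p=(-20.1,83.8,31.9) F=[ 0.1523  0.4069 -0.3761] w=-0.2
t=20.78 p=(-20.1,82.0,31.9) F=[-0.1762  0.1447  0.4634] w=-0.1
t=21.07 p=(-20.0,79.9,32.0) F=[-0.2822  1.0152 -0.9715] w=-0.0
t=21.35 p=(-20.0,77.9,32.0) F=[-0.5932 -0.7296  0.3003] w=0.0
t=21.63 p=(-20.0,75.9,32.0) F=[ 0.1154 -0.7863 -0.2832] w=0.0
t=21.92 p=(-20.0,73.9,32.0) F=[-0.2916 -0.3361 -0.2601] w=0.0
t=22.20 p=(-19.7,73.3,32.2) F=[ 0.3535 14.4871  1.8439] w=0.6
```

View pics/s5.png

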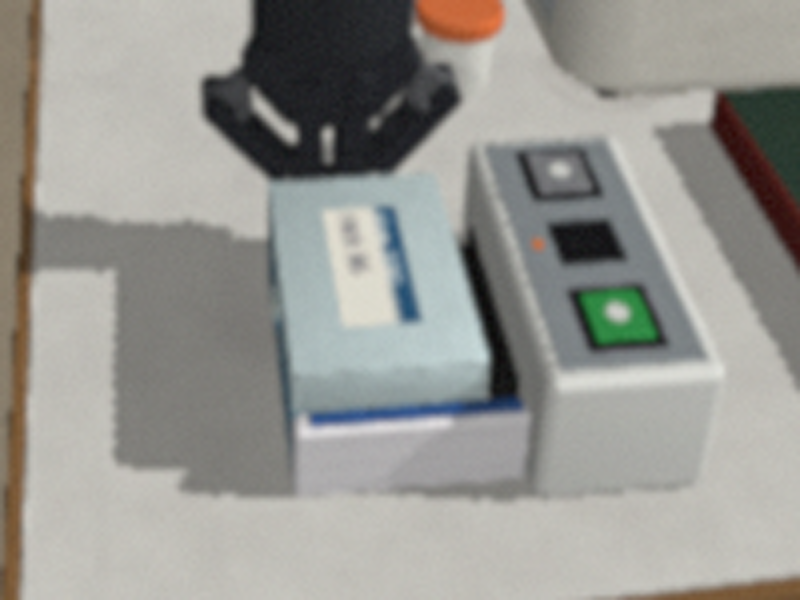

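Run:
```python
from h import *
q=quat(PSI); q2=quat(PSI+np.pi/2)
bot.servo_line(W(-.02,.09,.032),q,.08)
bot.servo_line(W(-.02,.09,.14),q,.2)
hand.move_gripper(.045)
bot.reach(W(-.09,.0,.14),q2)
bot.servo_line(W(-.09,.0,.032),q2,.15); print(rd()[0])
bot.servo_line(W(-.060,.0,.032),q2,.04); print(rd()[0])
x=-.060
while x<-.044:
    x+=.001; bot.servo_line(W(x,.0,.032),q2,.015); t,p,f=rd(); print(t)
    if f[0]<-5.5: break
s=vision.read_camera("side");crop(s,"s6",(180,200,380,350),4)
```

```text
t=26.23 p=(-89.6,0.0,32.4) F=[0.6023 1.0919 0.1456] w=45.1
t=27.13 p=(-59.9,0.0,32.0) F=[ 0.3649  0.6785 -0.0098] w=44.9
t=27.38 p=(-59.4,0.0,31.9) F=[-1.9158 -0.0783  0.4213] w=45.2
t=27.63 p=(-58.0,0.0,32.0) F=[-2.7326 -0.1648  0.3731] w=45.1
t=27.88 p=(-56.8,-0.0,32.0) F=[-1.7547  0.0202 -0.4418] w=45.1
t=28.13 p=(-55.8,-0.0,32.0) F=[-0.4772 -0.2721 -0.5238] w=45.0
t=28.38 p=(-55.1,0.0,32.0) F=[-2.3785 -0.7241  0.4476] w=45.1
t=28.63 p=(-54.4,-0.0,31.9) F=[-5.0213 -0.6428  2.1003] w=45.3
t=28.88 p=(-53.6,0.0,31.9) F=[-6.1139 -0.3348  1.8196] w=45.2
```

View pics/s6.png

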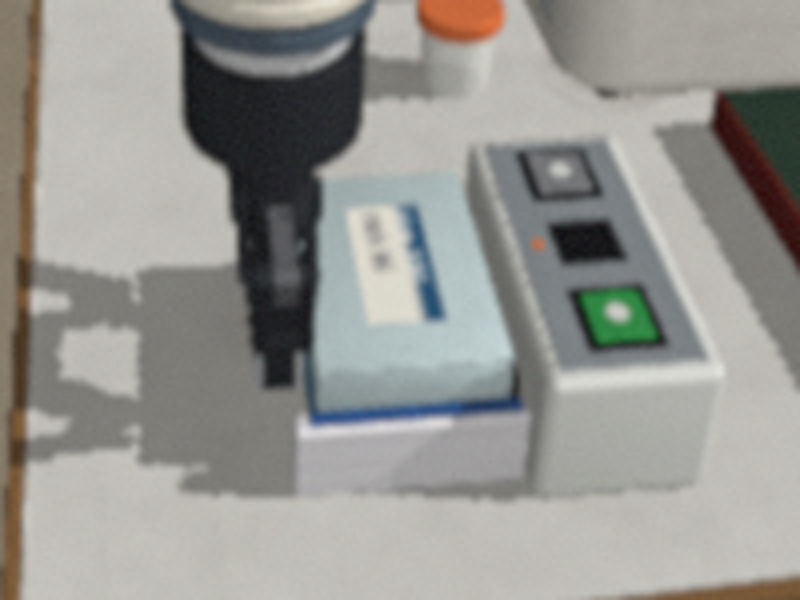

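Run:
```python
from h import *
q2=quat(PSI+np.pi/2)
x=-.053
while x<-.048:
    x+=.0007; bot.servo_line(W(x,.0,.032),q2,.015); t,p,f=rd(); print(t)
    if f[0]<-9: break
bot.dwell(.3);print(rd()[0])
s=vision.read_camera("side");crop(s,"s7",(180,200,380,350),4)
bot.servo_line(W(-.075,0,.032),q2,.05)
bot.servo_line(W(-.1,0,.032),q2,.1)
bot.servo_line(W(-.11,0,.16),q2,.2);hand.move_gripper(0)
bot.reach(W(-.12,.2,.3),quat(PSI));print(rd()[0])
c=vision.read_camera("top");s=vision.read_camera("side")
np.save("top8.npy",c,allow_pickle=True);np.save("side8.npy",s,allow_pickle=True)
crop(s,"s8",(180,200,380,350),4);crop(c,"t8",(300,140,400,240),6)
```

```text
t=29.18 p=(-53.2,-0.0,31.8) F=[-5.9947  0.2079  1.534 ] w=45.0
t=29.43 p=(-52.8,0.0,31.8) F=[-7.0327 -0.559   2.8361] w=45.2
t=29.68 p=(-52.4,0.1,31.7) F=[-7.2497 -1.2281  3.8744] w=44.8
t=29.93 p=(-51.9,0.0,31.7) F=[-7.9926 -0.4963  3.9175] w=45.1
t=30.18 p=(-51.4,0.1,31.6) F=[-9.4079  0.0987  2.6215] w=45.2
t=30.48 p=(-51.4,0.1,31.6) F=[-8.7606 -0.5019  3.1268] w=44.6
t=34.67 p=(-120.1,199.7,299.8) F=[-0.3212 -0.4083 -0.3069] w=0.3
```

View pics/s8.png

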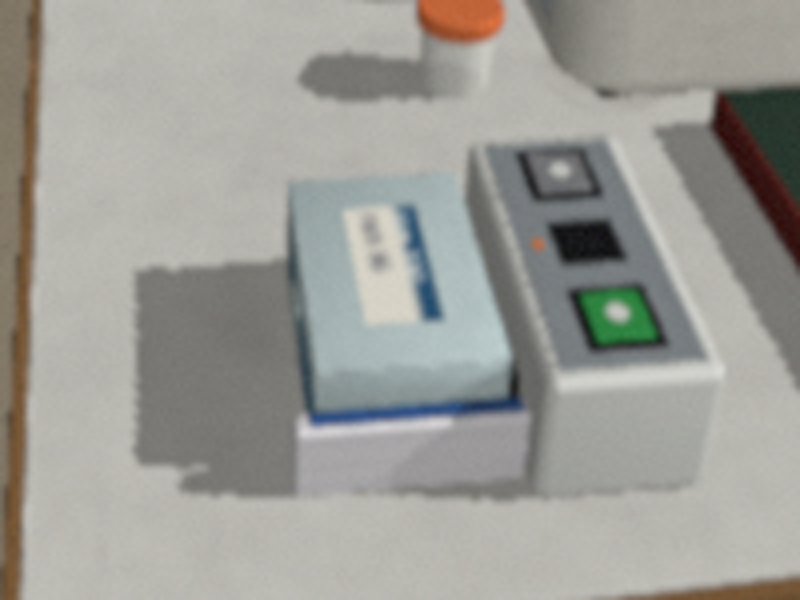

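View pics/t8.png

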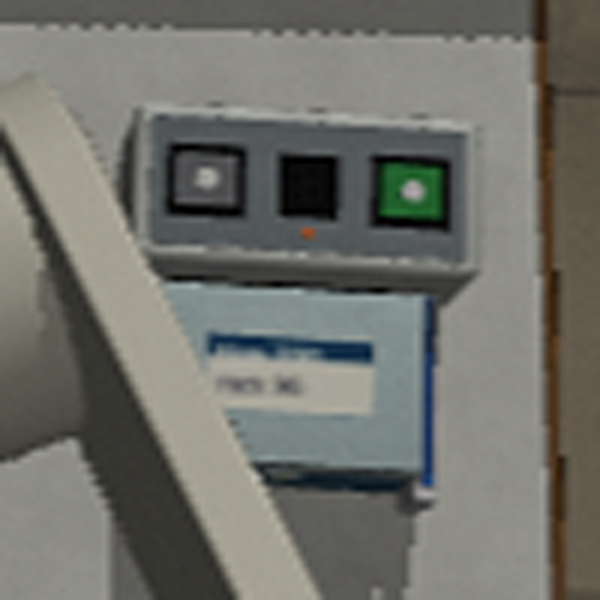

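Run:
```python
from h import *
s=np.load("side8.npy",allow_pickle=True).item();c=np.load("top8.npy",allow_pickle=True).item()
def P(cc,u,v,z): return RR.T@(ray(cc,u,v,z)[:2]-O)*1e3
for u,v in((290,182),(457,175),(510,360),(311,372)): print("s",P(s,180+u/4-.4,200+v/4-.4,.062))
for u,v in((170,282),(424,296),(418,470)): print("t",P(c,300+u/6-.4,140+v/6-.4,.062))
m=mask(s,(75,12,110),(115,130,255),(240,235,320,306)); ct=big(m)
ed=ct[:,0]; 
# left edge: leftmost per row; right edge: rightmost per row, at lid top rows
rows=range(250,290)
L=np.array([P(s,ed[ed[:,1]==r,0].min(),r,.062) for r in rows]);Rg=np.array([P(s,ed[ed[:,1]==r,0].max(),r,.062) for r in rows])
for n,A in(("L",L),("R",Rg)):
    k=np.polyfit(A[:,1],A[:,0],1); print(n,k, "resid",np.std(A[:,0]-np.polyval(k,A[:,1])))
```

```text
s [-41.0196  59.2421]
s [40.1502 57.2234]
s [ 38.7392 -62.6681]
s [-43.8    -61.5228]
t [42.0248 55.2773]
t [ 43.1634 -61.1251]
t [-38.001  -59.5308]
L [  0.0141 -42.93  ] resid 1.4120872324578206
R [-0.0087 39.7523] resid 0.6664924547041364
```

Run:
```python
from h import *
q=quat(PSI)
bot.reach(W(-.015,.1,.15),q)
bot.servo_line(W(-.015,.1,.032),q,.15)
bot.servo_line(W(-.015,.080,.032),q,.04); print(rd()[0])
y=.080
while y>.069:
    y-=.001; bot.servo_line(W(-.015,y,.032),q,.012); t,p,f=rd(); print(t)
    if f[1]>4: break
bot.servo_line(W(-.015,.1,.032),q,.06)
bot.servo_line(W(-.015,.1,.15),q,.2)
bot.reach(W(.088,-.052,.15),q)
bot.servo_line(W(.088,-.052,.105),q,.1); print(rd()[0])
s=vision.read_camera("side");crop(s,"s9",(180,180,380,330),4)
```

```text
t=37.19 p=(-15.0,79.8,32.0) F=[-0.4237  0.2611 -0.7757] w=-0.1
t=37.44 p=(-15.0,79.1,32.0) F=[-0.832   0.9565  0.3308] w=-0.1
t=37.69 p=(-15.0,78.0,32.0) F=[0.3015 0.0954 0.9564] w=0.3
t=37.94 p=(-15.0,76.9,32.0) F=[ 0.1985  0.373  -0.0709] w=0.1
t=38.19 p=(-15.0,76.0,32.0) F=[ 0.0201  0.4316 -0.2215] w=-0.1
t=38.44 p=(-15.0,75.0,32.0) F=[-0.1338  0.8902  0.7718] w=0.4
t=38.69 p=(-15.0,74.0,32.0) F=[ 0.5082 -0.5268  0.1828] w=0.2
t=38.94 p=(-15.0,73.5,32.0) F=[0.0581 6.1841 0.171 ] w=-0.1
t=41.64 p=(88.0,-51.6,105.1) F=[-0.0939  0.565  -0.4952] w=-0.2
```

View pics/s9.png

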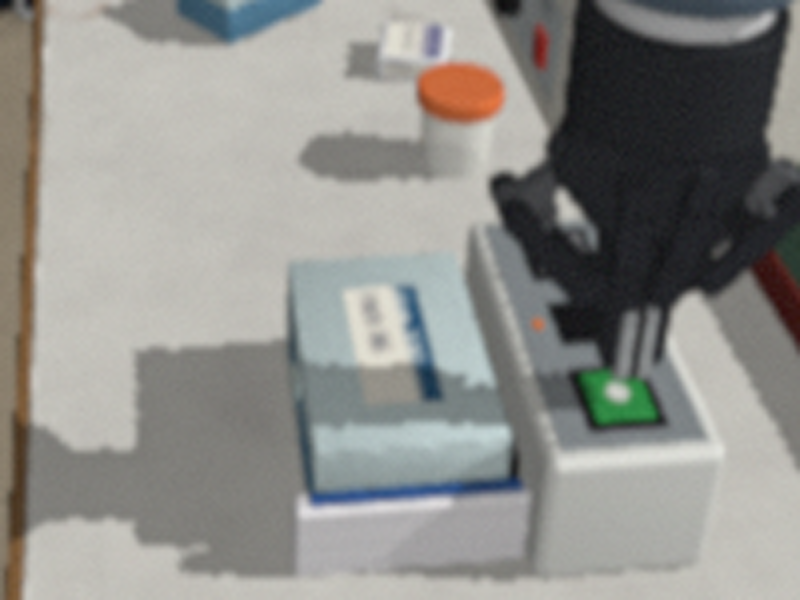

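Run:
```python
from h import *
q=quat(PSI)
bot.servo_line(W(.088,-.052,.095),q,.05); print(rd()[0])
z=.095;n=0
while z>.084:
    z-=.0005; bot.servo_line(W(.088,-.052,z),q,.02); t,p,f=rd(); print(t)
    if f[2]>7.5: break
bot.dwell(.15); print(rd()[0])
crop(vision.read_camera("side"),"s10",(180,180,380,330),4)
```

```text
t=42.04 p=(87.8,-52.0,94.7) F=[-0.0491  0.1501 -0.6224] w=0.1
t=42.29 p=(88.1,-52.0,94.6) F=[ 0.4986 -0.7612  0.2788] w=0.2
t=42.54 p=(88.0,-52.0,94.0) F=[-0.1406  0.259   0.5723] w=0.0
t=42.79 p=(88.0,-52.0,93.5) F=[-0.5035 -0.3369  0.2984] w=0.2
t=43.04 p=(88.0,-52.0,92.9) F=[0.0723 0.0327 0.0557] w=0.2
t=43.29 p=(88.0,-52.0,92.5) F=[-0.1927 -0.1769 -0.3878] w=0.1
t=43.54 p=(88.0,-52.0,92.0) F=[ 0.5029  0.3582 -0.8198] w=0.4
t=43.79 p=(88.0,-52.0,91.5) F=[ 0.2326 -0.1961 -0.226 ] w=-0.3
t=44.04 p=(88.0,-52.0,91.0) F=[ 0.4051 -0.3964  0.41  ] w=-0.2
t=44.29 p=(88.1,-52.0,90.6) F=[-0.7796 -0.4622  1.1406] w=-0.2
t=44.54 p=(88.1,-52.0,90.2) F=[-0.2132  0.4903  3.1622] w=-0.3
t=44.79 p=(88.1,-52.0,89.6) F=[-1.0434 -0.5805  4.8738] w=0.0
t=45.04 p=(88.1,-52.0,89.6) F=[-3.0021  0.3082  9.6807] w=-0.1
t=45.19 p=(88.1,-52.0,89.5) F=[-3.7858  0.4417  8.9254] w=0.0
```

View pics/s10.png

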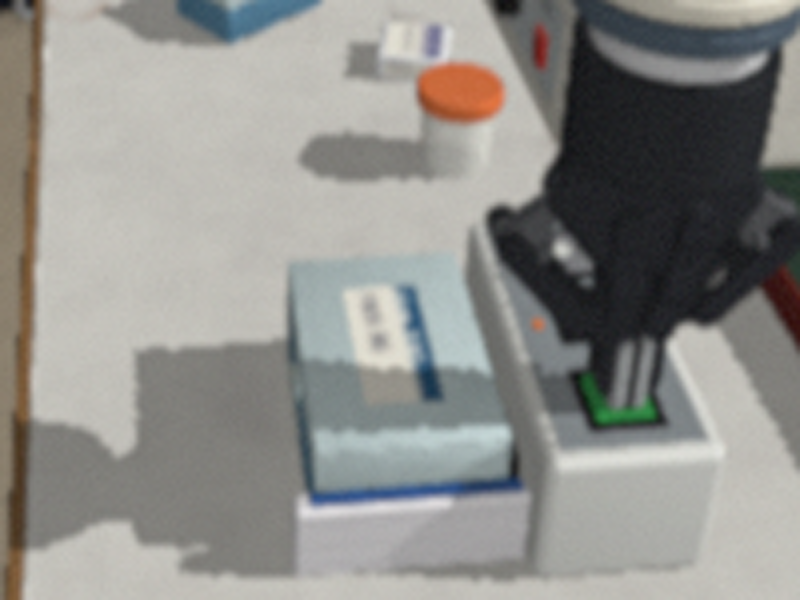

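Travel followed by a firm stop was felt (5 → 9 N at 89.6 mm). Letting go and clearing.

Run:
```python
from h import *
q=quat(PSI)
bot.servo_line(W(.088,-.052,.12),q,.06)
bot.servo_line(W(.088,-.052,.2),q,.15)
bot.reach(W(-.1,.35,.3),q);print(rd()[0])
c=vision.read_camera("top");s=vision.read_camera("side")
crop(s,"s11",(180,180,380,330),4);crop(c,"t11",(230,140,400,260),4.5)
```

```text
t=48.26 p=(-99.5,349.4,299.6) F=[-0.8546 -0.1559  0.152 ] w=0.1
```

View pics/t11.png

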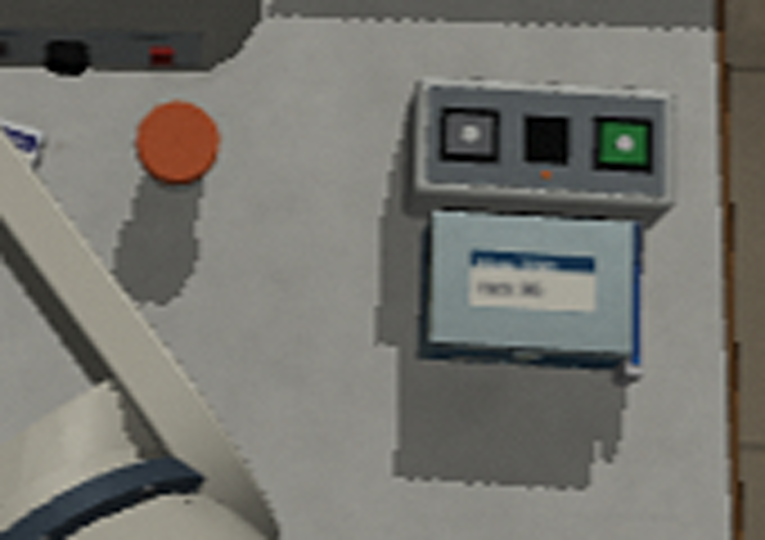

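View pics/s11.png

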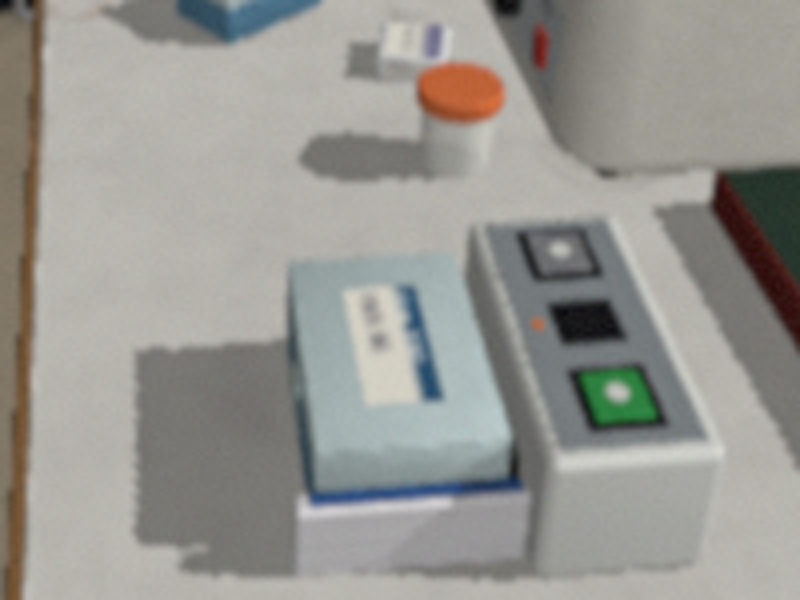

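```bash
python3 -c "
from workcell import hand_in
print(hand_in())"
```

```text
the job is handed in; nothing more can be done
None
```

The job is done and handed in at about 48 s of the 67 s allowed. The box is in the reader's corner against the bar and the fence. I then pressed the green key once and let it go.

**Pushing the box:** I chose the larger blue box, at top-image pixel (262, 230), over the smaller one at (197, 207). I pushed it low on its sides toward the fence, then toward the bar, then onto the fence with about 14 N in slow 2 mm steps. The bar push went up to about 9 N, against 2 to 5 N for sliding alone, with roughly 4 mm of travel after first contact. A second light push at the fence (6 N) met it at the same place as the first, so the box had stayed against it.

**Pressing the key:** With the gripper closed I pressed until force rose past 5 N and travel stopped. The reading was about 9 to 10 N, held for more than 0.15 s, and I then released it.

**Last checks:** In the final pictures the box is flat, with its centre within 1–2 mm of the target. The specimen cup looks unmoved and the grey key was never touched. The carton and bottle showed no sign of being disturbed, though the bottle was outside the last crops.

**Disagreements:**
- The two cameras differed by about 3–4 mm in x.
- They also differed on the small remaining angle: the side view gave about -0.02 rad and the top view +0.01 to +0.02 rad. I took this as calibration error and treated the box as square.
- I could not see directly how far the bar was pressed in. That rests on the force and travel readings.

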